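# Shut the tap and draw the bung of a small cask

### The arm

A 6-joint arm with a two-finger parallel gripper is mounted at the origin on the work surface. World frame = base frame: x ahead of the robot, y to its left, z up, the work surface at z = 0. Lengths are in m, angles in rad, forces in N, time in s.
With the tool pointing down it reaches from about 0.425 to 0.95 m from the base axis. Payload 3.5 kg.
Tool frame: the origin (TCP) lies at the very end of the fingers, on their centre line; the grasp point (between the pads) lies 19 mm behind it (ctrl.grip_point_offset is the distance from the TCP to the grasp point, in m); z points along the fingers, y is the line along which they close (so a half turn about z gives the same grasp; the last joint's range is limited). The gripper opens to 85 mm and grips with 20 to 120 N. Pads are 22 mm wide; open, the fingers measure 114 mm over their backs; the gripper's body (76 mm by 85 mm) begins 54 mm behind the grasp point. The pads swing forward as they close: fully open they stand 13 mm farther back than shut.
Start: joints at [-1.311, 0.286, 1.577, -0, 1.279, -0.15], TCP at [0.269, -0.619, 0.198] pointing down, gripper open.
Joint ranges: [-2.77, 2.77], [-0.9, 2.22], [0.21, 2.48], [-1.53, 4.67], [0.24, 2.81], [-2.84, 2.84]. Speed limits (rad/s): [2.79, 2.79, 3.14, 3.14, 3.14, 3.14].

### API

Orientations are given as a unit quaternion [x, y, z, w].
In Python, from plant import ctrl gives the robot as it stands. The module is installed in compiled form; this text tells all that it offers.
- The arm moves only by the shell command python3 -m pendant 'ROWS' [OPENING] [FORCE]. ROWS is JSON, a list of rows, each an object of numbers: "dx", "dy", "dz": the shift along the tool's x, y, z in cm; "twist": the turn about the tool's z in degrees. A call has 1 to 10 rows; each row is the pose to reach, as a shift and turn from the pose commanded when the call began, along the tool's axes at that moment; what a row does not reach only later rows make up. A row lasts 1/8 s, in which the tool goes at most 62.5 mm and 10.7 degrees, less where a joint would pass 70% of its speed; a pose out of reach is approached as far as the arm can. A call with a gripper value outside its range is refused whole. OPENING is the opening in per cent of the stroke, from 0 (shut) to 100 (fully open), set as the call begins (- or left out, the last holds). The fingers move at their own pace and stop on an object; FORCE is the grip in N (left out, the last holds). Time passes only in rows, so rows that repeat a pose let the fingers close. It gives the time, the measured TCP pose, the force, the opening and the grip force at its end, in the units of the state.
- ctrl.get_state(): the state, without advancing time (a new reading comes with each control period).
- ctrl.read_camera(name): name is "scene" or "top" or "wrist"; returns a dict with "img" (420x560x3 uint8, red, green, blue), "depth" (420x560 float32, m along the optical axis (not along the pixel's ray), 0 where there is no reading), "camera_matrix" (3x3 intrinsics, pixels), "xyz" and "rotation" of the camera in the world; the wrist camera has in their place "tool_from_camera" (4x4, takes a point from camera to tool coordinates, whose origin is the TCP and whose axes are the flange's). Camera axes: x right, y up, looking along -z (the intrinsics and any distortion apply to the point x, -y, -z); pixel columns grow to the right and rows downward; lengths in m; the calibration is good to about 2 mm. The wrist camera is an equidistant fisheye: a pixel r from the principal point sees the ray r / f radians off the axis. A picture is of the moment at which its call begins: read the wrist's pose just before it.
- ctrl.sign_off(): hands the job in; it is judged then, once.
The state is a dict: "time": time; "qpos": joint angles; "dq": joint speeds; "joint_efforts": joint torques, N m; "eef_pos": TCP position; "tcp_rot": TCP orientation; "contact_force": force on the tool from outside, world axes, zero at the start; "wrist_torque": the same for the moment, N m; "opening": opening from 0.0 (shut) to 1.0 (fully open); "finger_force": force on a finger pad.
Only numpy, scipy, OpenCV 4.12 (cv2) and the standard library are available. Lean on these libraries where they do the work, as an engineer would, in place of code of your own. Each camera call takes 0.05 s, during which the arm holds its last target. There are 200 camera calls.

### The job

The cask is to be refilled. First push the tap lever round to shut, hard against its stop; then screw the T-handled puller, which stands loose in the tapped hole of the bung, clockwise into the bung until its collar is down on the bung. Pull the bung straight up out of the cask with it and stand the bung gently upright on the wooden tray, the puller still screwed in; let go, and leave the other things where they are.

Things in the scene. Friction and masses are not known exactly. Their poses are not given: they have to be found in the camera images.
- bunghole (a point): Fixed. Centre of the bung hole (55 mm wide, vertical) at the top of the flat wooden plate (94 x 68 mm) on the cask, 211 mm above the table; z up. The oak cask lies on a cradle along this frame's y axis, 220 mm long, 164 mm thick; its tap is on the head at the -y end, 110 mm from here. A rubber seal holds the bung with 5 to 10 N.
- tap (a joint): Tap lever: 0 rad = open (lever in line with the pipe, pointing away from the cask), 1.571 rad = shut (lever across the pipe, pointing to the cask frame's -x side) against a hard stop. It turns clockwise seen from above to shut, stays where it is left and needs about 2 N at its end. It starts open or nearly open.
- tap_stem (a point): Point on the vertical turning axis of the tap lever, at the lever's mid-height (125 mm above the table), 72 mm out from the cask's head. The valve, a brass body 32 mm thick, and its spout lie below the lever; their highest part beyond the stem is 27 mm lower than this point.
- lever_end (a point): Middle of the outer end of the tap lever, 100 mm from the stem axis. The outer 64 mm of the lever is a black grip 17 mm wide and 13 mm high; space beside and above the grip is free.
- handle (a point): Centre of the puller's wooden T-handle: a straight bar 120 mm long (x), 16 mm wide (y), 22 mm high (z, up along the steel rod). The rod, 17 mm thick, is under the bar's middle and ends 110 mm below this point. The puller (0.19 kg) stands in the mouth of the bung's thread at the start and may lean a little.
- collar (a point): Centre of the underside of the puller's 40 mm collar, 66 mm below the handle's centre; about 9 mm above the bung at the start. Coarse right-hand thread: clockwise from above goes down 16 mm a turn, about 0.55 turn to the collar stop, sinking by its own weight; with less than about 0.35 turn it lifts out without the bung. Axial play in the thread about 3 mm.
- bung: Round hardwood bung, 51 mm in diameter, 50 mm high, 0.14 kg; origin at the centre of its flat underside, z up. In the hole its top is flush with the plate; a tapped brass bush is in its middle. With the puller home the handle's centre is 116 mm above this origin (125 mm at the start).
- tray: Fixed square wooden tray, 160 x 160 mm outside, rim 18 mm high and 6 mm thick; origin at the centre of its underside, inner floor 6 mm above the table. It stands to the left or right of the robot's middle.
- giftbox: Fixed black box, 170 x 150 x 45 mm high, origin at the centre of its underside; tray and box may have changed sides.
- tumbler: Loose glass tumbler, 64 mm wide, 75 mm high, beyond the cask; origin at the centre of its underside. Not to be disturbed.
- mallet: Loose wooden mallet lying on the table at the far right, about 210 mm long; head 60 mm thick; origin under the head. Not to be disturbed.
- stopper: Loose spare wooden stopper, 60 mm wide, 62 mm high, standing in front of the cask; origin at the centre of its underside. Not to be disturbed.
Things that resemble listed ones, but are neither listed nor needed, are in the scene too. What is meant by the part that bears handle is not turquoise, and is the smaller of those in its own colour.

How it is judged:
By the outcome, as a careful person would: the job done as asked, in the order asked, and still so for the second after the job is handed in, with the robot touching nothing.
It also fails if it takes over 72 s, if anything falls off the work surface, if the arm or the gripper's body presses on something with over 40 N, if the wrist force passes 120 N, or if a joint passes its speed limit or range.

## Working session

There is one attempt and no reset: what is moved stays moved. The work goes in short steps, Python scripts to look and compute and a shell command to move; the robot and the scene stay as the last step left them, time stands still between calls to the robot, and variables do not carry over. Pictures are saved under pics/ and viewed, at most 10 in all, crops included, and the job is handed in when it is done.

```bash
mkdir -p pics
cat > h.py <<'E'
import numpy as np,cv2
from plant import ctrl
from scipy.spatial.transform import Rotation as R
def cam(n):
    c=ctrl.read_camera(n);np.savez('/tmp/%s.npz'%n,**{k:np.array(v) for k,v in c.items()});return c
def pts(c):
    K=c['camera_matrix'];d=c['depth'];v,u=np.mgrid[:d.shape[0],:d.shape[1]]
    P=np.stack([(u-K[0,2])/K[0,0]*d,-(v-K[1,2])/K[1,1]*d,-d],-1)
    return P@np.array(c['rotation']).T+np.array(c['xyz'])
E
python3 - <<'E'
from h import *
for n in('top','scene'):
    c=cam(n);cv2.imwrite('pics/%s0.png'%n,c['img'][...,::-1]);print(n,c['xyz'],c['rotation'],c['camera_matrix'],[k for k in c])
s=ctrl.get_state();print(s)
E
```

```text
top [ 0.28745455 -0.0449692   1.52995797] [-0.0653463   0.0483933   0.70780395 -0.70171327] [[432.81631211   0.         278.21976948]
 [  0.         432.81631211 212.41346102]
 [  0.           0.           1.        ]] ['img', 'depth', 'camera_matrix', 'xyz', 'rotation']
scene [ 1.06353646 -0.11051278  1.0647629 ] [0.21757008 0.17923097 0.62314326 0.72954232] [[411.86964673   0.         278.65813323]
 [  0.         411.86964673 210.1632294 ]
 [  0.           0.           1.        ]] ['img', 'depth', 'camera_matrix', 'xyz', 'rotation']
{'time': 0.1, 'qpos': array([-1.31101220e+00,  2.87133138e-01,  1.57800753e+00, -3.16752568e-05,
        1.27860199e+00, -1.50004282e-01]), 'dq': array([ 0.00019046, -0.00331751, -0.00027329, -0.0007618 ,  0.00048534,
        0.00013589]), 'joint_efforts': array([ 5.20852336e-04, -4.07298589e+01, -2.93698937e+01, -1.36646822e-04,
        3.45666478e-03,  3.80218694e-06]), 'eef_pos': array([ 0.26877659, -0.6184657 ,  0.19716069]), 'tcp_rot': array([ 9.79081018e-01,  2.03467943e-01, -7.41156166e-05, -1.07254894e-03]), 'contact_force': array([-0.4760853 , -0.12745062,  0.56057705]), 'wrist_torque': array([0.00742747, 0.07277894, 0.02421333]), 'finger_force': 0.0, 'opening': 0.999904457384376}
```

View pics/top0.png

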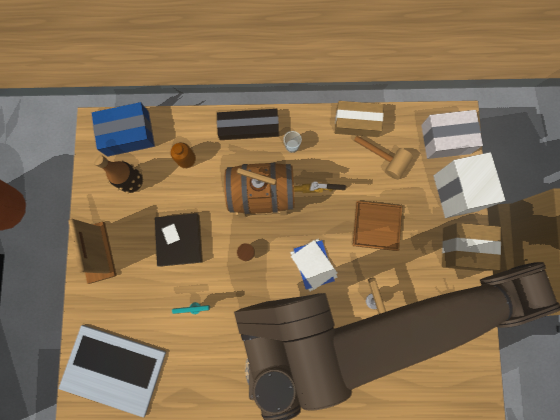

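View pics/scene0.png

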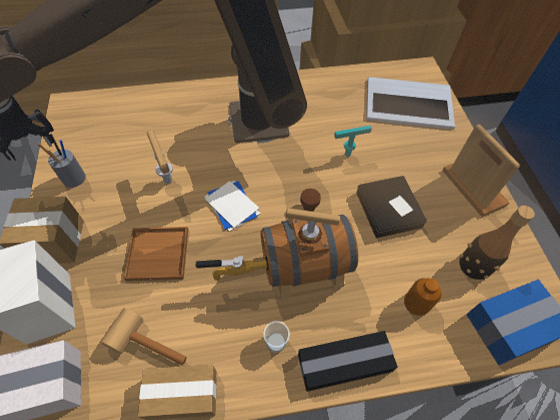

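The scene shows three T-handled things. They are the wooden bar on the cask (top 257,176), a second wooden one standing to the right (top 375,297), and a turquoise one (top 190,309). The turquoise one is ruled out. I'll measure the two wooden bars and check them in an enlarged crop.

```bash
cat >> h.py <<'E'
_p=pts
def pts(c):
    c=dict(c);c['rotation']=R.from_quat(c['rotation']).as_matrix();return _p(c)
E
python3 - <<'E'
from h import *
c=dict(np.load('/tmp/top.npz'));P=pts(c);im=c['img']
a=cv2.resize(im[140:240,210:360],(600,400),interpolation=2);b=cv2.resize(im[265:325,345:405],(400,400)[::1],interpolation=2)
s=dict(np.load('/tmp/scene.npz'));S=pts(s)
d=cv2.resize(s['img'][185:295,190:370],(540,330),interpolation=2)
e=cv2.resize(s['img'][120:200,130:210],(330,330)[::1],interpolation=2)
o=np.zeros((600,800,3),np.uint8)
a=cv2.resize(a,(450,300));b=cv2.resize(b,(300,300));d=cv2.resize(d,(480,293));e=cv2.resize(e,(300,300))
o[:300,:450]=a;o[:300,460:760]=b;o[305:598,:480]=d;o[300:600,490:790]=e
cv2.imwrite('pics/crop.png',o[...,::-1])
for n,(u,v) in dict(bar=(250,174),bar2=(266,180),lev=(343,187),stem=(320,186),tray=(378,225),stopper=(246,252),cask=(235,195),box=(178,240),tumb=(292,141),mal=(399,162)).items(): print(n,P[v,u].round(3))
# clusters
def cl(Q,name):
    m=Q.mean(0);w,V=np.linalg.eigh(np.cov(Q[:,:2].T));t=(Q[:,:2]-m[:2])@V[:,1];print(name,len(Q),m.round(3),'len',np.ptp(t).round(3),'wid',np.ptp((Q[:,:2]-m[:2])@V[:,0]).round(3),'yaw',np.degrees(np.arctan2(V[1,1],V[0,1])).round(1),'mid',(m[:2]+V[:,1]*(t.max()+t.min())/2).round(3))
Q=P[155:205,220:300].reshape(-1,3);
for Z in(.26,.27): cl(Q[Q[:,2]>Z],'handle>%g'%Z)
Q=P[270:320,355:395].reshape(-1,3);
for Z in (.05,.1):
    q=Q[(Q[:,2]>Z)&(Q[:,2]<.3)]
    if len(q)>5:cl(q,'other>%g'%Z)
# scene camera
Q=S[190:240,270:350].reshape(-1,3);cl(Q[Q[:,2]>.27],'handle scene')
Q=S[125:190,140:180].reshape(-1,3);q=Q[Q[:,2]>.03];cl(q,'other scene');print(q[:,2].max())
E
```

```text
bar [0.604 0.066 0.295]
bar2 [0.585 0.019 0.296]
lev [ 0.596 -0.225  0.136]
stem [ 0.603 -0.151  0.127]
tray [ 0.487 -0.362  0.   ]
stopper [0.391 0.1   0.063]
cask [0.561 0.122 0.197]
box [0.436 0.338 0.045]
tumb [ 0.8   -0.061  0.005]
mal [ 0.7   -0.433  0.059]
handle>0.26 272 [0.585 0.044 0.339] len 0.366 wid 0.095 yaw -154.7 mid [ 0.473 -0.009]
handle>0.27 269 [0.585 0.044 0.34 ] len 0.366 wid 0.095 yaw -154.7 mid [ 0.473 -0.009]
other>0.05 390 [ 0.241 -0.315  0.132] len 0.11 wid 0.038 yaw -167.2 mid [ 0.247 -0.313]
other>0.1 291 [ 0.246 -0.316  0.154] len 0.11 wid 0.025 yaw -164.4 mid [ 0.248 -0.315]
handle scene 564 [0.614 0.043 0.31 ] len 0.499 wid 0.119 yaw 161.1 mid [ 0.827 -0.03 ]
other scene 504 [ 0.251 -0.319  0.144] len 0.939 wid 0.05 yaw -165.4 mid [ 0.608 -0.226]
1.0647628964854645
```

View pics/crop.png

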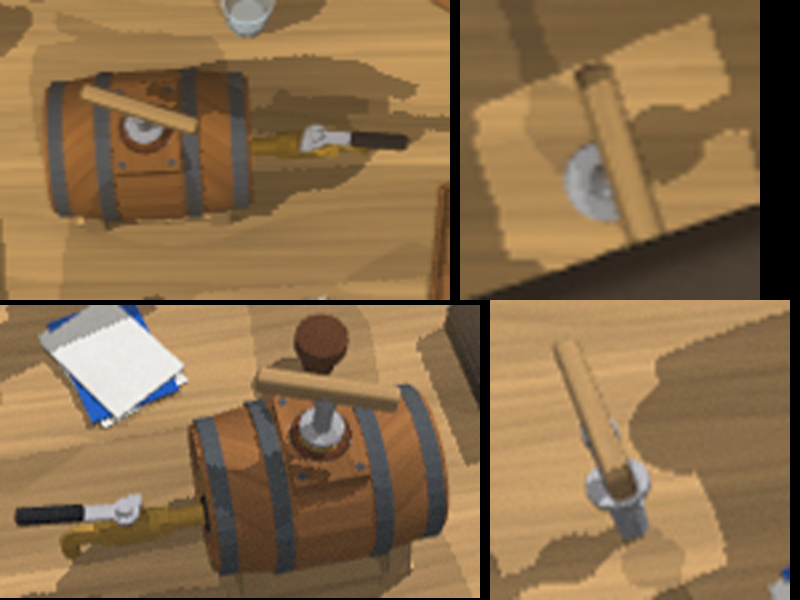

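The crop shows the wooden puller standing in the bung on the cask, with its bar at top pixels 238–275 and its collar just over the bung. The other wooden puller is partly hidden and bigger: its visible part alone is at least 110 mm, and its collar and shank are thicker. It isn't on the cask either. The cask's puller, the smaller wooden one that isn't turquoise, is the one meant. Next I'll fit the poses more cleanly.

Run:
```python
from h import *
T=dict(np.load('/tmp/top.npz'));P=pts(T);S=dict(np.load('/tmp/scene.npz'));W=pts(S)
def cl(Q,name):
    r=cv2.minAreaRect((Q[:,:2]*1000).astype(np.float32));m=Q.mean(0);w,V=np.linalg.eigh(np.cov(Q[:,:2].T))
    print(name,len(Q),'mean',m.round(3),'rect',np.round(r[0],0),np.round(r[1],0),'yaw',np.degrees(np.arctan2(V[1,1],V[0,1])).round(1),'z',Q[:,2].min().round(3),Q[:,2].max().round(3))
    i=[Q[:,1].argmin(),Q[:,1].argmax()];print('   ends',Q[i].round(3).tolist())
for n,A,d,(r,q) in (('top',P,T['depth'],((155,205),(220,300))),('scene',W,S['depth'],((185,245),(265,355)))):
    s=(slice(*r),slice(*q));Q=A[s][d[s]>0];
    for z0,z1 in((.262,.32),): cl(Q[(Q[:,2]>z0)&(Q[:,2]<z1)],n+' handle')
    if n=='top': cl(Q[(Q[:,2]>.205)&(Q[:,2]<.2125)],'plate')
for n,A,c,(r,q) in (('top',P,T,((165,210),(300,355))),('scene',W,S,((245,290),(190,270)))):
    s=(slice(*r),slice(*q));d=c['depth'][s];im=c['img'][s].astype(int);Q=A[s]
    ok=(d>0)&(Q[...,2]>.112)&(Q[...,2]<.16)
    cl(Q[ok],n+' lever');k=ok&(im.max(-1)<70);cl(Q[k],n+' grip')
s=(slice(195,255),slice(345,412));Q=P[s][T['depth'][s]>0];cl(Q[(Q[:,2]>.012)&(Q[:,2]<.03)],'trayrim')
# cask axis: side extents, z>0.06
s=(slice(150,225),slice(215,305));Q=P[s][T['depth'][s]>0];cl(Q[(Q[:,2]>.1)&(Q[:,2]<.2)],'cask')
s=(slice(235,270),slice(230,265));Q=P[s][T['depth'][s]>0];cl(Q[(Q[:,2]>.055)&(Q[:,2]<.08)],'stopper')
```

```text
top handle 262 mean [0.597 0.047 0.294] rect [598.  48.] [120.  18.] yaw 71.6 z 0.265 0.304
   ends [[0.584, -0.01, 0.296], [0.617, 0.105, 0.292]]
plate 435 mean [0.594 0.05  0.209] rect [598.  52.] [ 95. 163.] yaw 96.2 z 0.205 0.212
   ends [[0.599, -0.029, 0.205], [0.621, 0.134, 0.205]]
scene handle 559 mean [0.603 0.047 0.292] rect [600.  47.] [119.  20.] yaw 71.4 z 0.262 0.301
   ends [[0.588, -0.01, 0.29], [0.614, 0.104, 0.296]]
top lever 195 mean [ 0.601 -0.174  0.13 ] rect [ 604. -175.] [115.  28.] yaw 86.5 z 0.119 0.141
   ends [[0.604, -0.233, 0.13], [0.591, -0.118, 0.121]]
top grip 84 mean [ 0.6   -0.201  0.133] rect [ 600. -203.] [59. 16.] yaw 84.8 z 0.125 0.141
   ends [[0.6, -0.233, 0.133], [0.604, -0.173, 0.136]]
scene lever 349 mean [ 0.604 -0.174  0.131] rect [ 610. -141.] [186.  50.] yaw 85.7 z 0.12 0.155
   ends [[0.604, -0.235, 0.128], [0.662, -0.06, 0.148]]
scene grip 155 mean [ 0.602 -0.204  0.134] rect [ 601. -204.] [60. 17.] yaw 85.2 z 0.127 0.139
   ends [[0.603, -0.234, 0.132], [0.598, -0.174, 0.135]]
trayrim 384 mean [ 0.484 -0.356  0.017] rect [ 483. -370.] [186. 161.] yaw -154.8 z 0.012 0.026
   ends [[0.4, -0.453, 0.013], [0.426, -0.269, 0.018]]
cask 2089 mean [0.577 0.042 0.177] rect [598.  29.] [164. 257.] yaw 95.2 z 0.1 0.2
   ends [[0.612, -0.099, 0.105], [0.652, 0.16, 0.164]]
stopper 231 mean [0.392 0.102 0.061] rect [392. 101.] [57. 58.] yaw 49.4 z 0.055 0.07
   ends [[0.391, 0.073, 0.06], [0.402, 0.131, 0.058]]
```

Both cameras agree on these positions:
- Handle: about (0.599, 0.047), bar yaw 71.5°
- Lever grip: middle about (0.601, -0.203), stem about (0.606, -0.135)
- Tray: about (0.484, -0.36)

Now I'll work out the rows for the tap push.

```bash
cat >> h.py <<'E'
def yawx():
    x=R.from_quat(ctrl.get_state()['tcp_rot']).as_matrix()[:,0];return np.degrees(np.arctan2(x[1],x[0]))
def plan(targets,yaw=None):
    s=ctrl.get_state();M=R.from_quat(s['tcp_rot']).as_matrix();y=yawx()
    for t in targets:
        d=M.T@(np.array(t[:3])-s['eef_pos'])*100
        print(t,'-> dx %.2f dy %.2f dz %.2f'%tuple(d),'' if yaw is None else 'twist %.1f'%(y-yaw))
E
python3 - <<'E'
from h import *
plan([(.3,-.55,.27),(.66,-.215,.26),(.66,-.215,.2),(.66,-.215,.113)],0)
T=dict(np.load('/tmp/top.npz'));P=pts(T);s=(slice(165,300),slice(310,470));Q=P[s];k=(T['depth'][s]>0)&(Q[...,2]>.1)&(Q[...,2]<.5)
H={}
for p in Q[k]:
    g=(round(p[0]*20)/20,round(p[1]*20)/20);H[g]=max(H.get(g,0),round(float(p[2]),2))
print(H)
E
```

```text
(0.3, -0.55, 0.27) -> dx 5.59 dy -5.05 dz -7.27 twist 23.5
(0.66, -0.215, 0.26) -> dx 51.96 dy -21.43 dz -6.22 twist 23.5
(0.66, -0.215, 0.2) -> dx 51.96 dy -21.42 dz -0.22 twist 23.5
(0.66, -0.215, 0.113) -> dx 51.96 dy -21.40 dz 8.48 twist 23.5
{(0.65, -0.55): 0.2, (0.65, -0.6): 0.21, (0.6, -0.6): 0.21, (0.6, -0.55): 0.2, (0.6, -0.15): 0.14, (0.6, -0.1): 0.13, (0.6, -0.2): 0.14, (0.6, -0.25): 0.14, (0.55, -0.6): 0.21, (0.5, -0.6): 0.21, (0.5, -0.65): 0.13, (0.45, -0.6): 0.14, (0.45, -0.65): 0.13, (0.4, -0.6): 0.14, (0.35, -0.6): 0.14, (0.35, -0.55): 0.11, (0.3, -0.3): 0.16, (0.25, -0.3): 0.17, (0.25, -0.35): 0.16}
```

```bash
python3 -m pendant '[{"dx":1,"dy":0,"dz":-6},{"dx":6,"dy":-2,"dz":-6.5,"twist":5},{"dx":12,"dy":-5,"dz":-6.5,"twist":10},{"dx":18,"dy":-7.5,"dz":-6.5,"twist":15},{"dx":24,"dy":-10,"dz":-6.5,"twist":20},{"dx":30,"dy":-12.5,"dz":-6.5,"twist":23.5},{"dx":36,"dy":-15,"dz":-6.5,"twist":23.5},{"dx":42,"dy":-17.5,"dz":-6.5,"twist":23.5},{"dx":47,"dy":-19.5,"dz":-6.5,"twist":23.5},{"dx":52,"dy":-21.4,"dz":-6.2,"twist":23.5}]' 0 40
python3 -m pendant '[{"dz":0},{"dz":0}]'
python3 - <<'E'
from h import *
c=cam('wrist');cv2.imwrite('pics/w1.png',c['img'][...,::-1]);print(c['tool_from_camera'],c['camera_matrix']);print(ctrl.get_state()['eef_pos'],yawx(),ctrl.get_state()['qpos'])
plan([(.66,-.215,.2),(.66,-.215,.113)],0)
E
```

```text
[[ 0.00135109  0.96097898  0.27661809  0.07061316]
 [ 0.99999804 -0.00169925  0.00101891 -0.00107959]
 [ 0.0014492   0.27661617 -0.96097939 -0.17703589]
 [ 0.          0.          0.          1.        ]] [[325.1922621    0.         278.32640055]
 [  0.         325.1922621  202.2292972 ]
 [  0.           0.           1.        ]]
[ 0.26883923 -0.61853695  0.19733537] 23.48128466418414 [-1.31096340e+00  2.87014581e-01  1.57783088e+00  4.18283094e-06
  1.27859448e+00 -1.49994266e-01]
(0.66, -0.215, 0.2) -> dx 51.96 dy -21.43 dz -0.21 twist 23.5
(0.66, -0.215, 0.113) -> dx 51.95 dy -21.41 dz 8.49 twist 23.5$[0]: bad value
$[0]: bad value
```

View pics/w1.png

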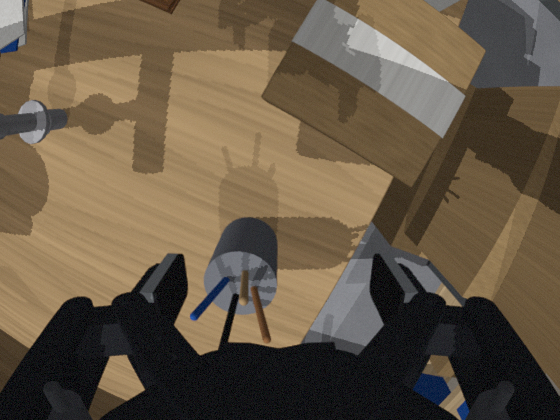

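The picture shows the gripper still open at the start pose, above a pencil cup at (245,265). Both calls were refused, probably because every row needs all four keys, so I'll resend them complete.

```bash
python3 -m pendant '[{"dx":0,"dy":0,"dz":-6,"twist":0},{"dx":6,"dy":-2,"dz":-6.5,"twist":5},{"dx":12,"dy":-5,"dz":-6.5,"twist":10},{"dx":18,"dy":-7.5,"dz":-6.5,"twist":15},{"dx":24,"dy":-10,"dz":-6.5,"twist":20},{"dx":30,"dy":-12.5,"dz":-6.5,"twist":23.5},{"dx":36,"dy":-15,"dz":-6.5,"twist":23.5},{"dx":42,"dy":-17.5,"dz":-6.5,"twist":23.5},{"dx":47,"dy":-19.5,"dz":-6.5,"twist":23.5},{"dx":52,"dy":-21.4,"dz":-6.2,"twist":23.5}]' 0 40
python3 -m pendant '[{"dx":0,"dy":0,"dz":0,"twist":0},{"dx":0,"dy":0,"dz":0,"twist":0}]'
python3 - <<'E'
from h import *
print(ctrl.get_state()['eef_pos'],yawx(),ctrl.get_state()['qpos'])
plan([(.66,-.215,.2),(.66,-.215,.113)],0)
E
```

```text
time: 1.4
eef_pos: [0.6616, -0.2142, 0.2605]
tcp_rot: [1.0, -0.0, 0.0, 0.0]
contact_force: [0.3, -1.4, 0.7]
opening: -0.001
finger_force: 0.0
time: 1.65
eef_pos: [0.6601, -0.2158, 0.2597]
tcp_rot: [1.0, 0.0, -0.001, -0.0]
contact_force: [0.9, -1.2, -0.5]
opening: -0.001
finger_force: 0.0
[ 0.66006425 -0.21579287  0.25973687] 0.015826976261518483 [-4.61535842e-01  2.92729885e-01  1.45763118e+00 -6.19585778e-04
  1.39247869e+00  1.10909454e+00]
(0.66, -0.215, 0.2) -> dx 0.00 dy -0.08 dz 5.97 twist 0.0
(0.66, -0.215, 0.113) -> dx 0.01 dy -0.08 dz 14.67 twist 0.0
```

```bash
python3 -m pendant '[{"dx":0,"dy":0,"dz":5,"twist":0},{"dx":0,"dy":0,"dz":10,"twist":0},{"dx":0,"dy":0,"dz":14.6,"twist":0},{"dx":0,"dy":0,"dz":14.6,"twist":0},{"dx":-2,"dy":-0.2,"dz":14.6,"twist":0},{"dx":-3.5,"dy":-0.2,"dz":14.6,"twist":0},{"dx":-4.7,"dy":0,"dz":14.6,"twist":0},{"dx":-6,"dy":0,"dz":14.6,"twist":0},{"dx":-7.5,"dy":-0.3,"dz":14.6,"twist":0},{"dx":-9,"dy":-0.7,"dz":14.6,"twist":0}]'
python3 -m pendant '[{"dx":-1.3,"dy":-0.8,"dz":0,"twist":0},{"dx":-2.6,"dy":-1.9,"dz":0,"twist":0},{"dx":-3.4,"dy":-3,"dz":0,"twist":0},{"dx":-3.9,"dy":-4,"dz":0,"twist":0},{"dx":-4.1,"dy":-4.6,"dz":0,"twist":0},{"dx":-4.1,"dy":-4.6,"dz":0,"twist":0}]'
python3 - <<'E'
from h import *
c=cam('top');P=pts(c);s=(slice(165,225),slice(290,360));Q=P[s];k=(c['depth'][s]>0)&(Q[...,2]>.122)&(Q[...,2]<.142)&(c['img'][s].max(-1)<70)
q=Q[k];w,V=np.linalg.eigh(np.cov(q[:,:2].T));print(len(q),q.mean(0),np.degrees(np.arctan2(V[1,1],V[0,1])))
cv2.imwrite('pics/t2.png',cv2.resize(c['img'][130:250,230:390],(640,480),interpolation=2)[...,::-1])
E
```

```text
time: 2.9
eef_pos: [0.5698, -0.2093, 0.1153]
tcp_rot: [1.0, -0.0, 0.0, 0.0]
contact_force: [-0.8, -0.1, 0.1]
opening: 0.003
finger_force: 0.0
time: 3.65
eef_pos: [0.5295, -0.1625, 0.1145]
tcp_rot: [1.0, 0.0, 0.0, 0.0]
contact_force: [0.7, 0.7, 0.2]
opening: 0.002
finger_force: 0.0
2 [ 0.52847024 -0.05242457  0.13473224] 87.97143639406676
```

View pics/t2.png

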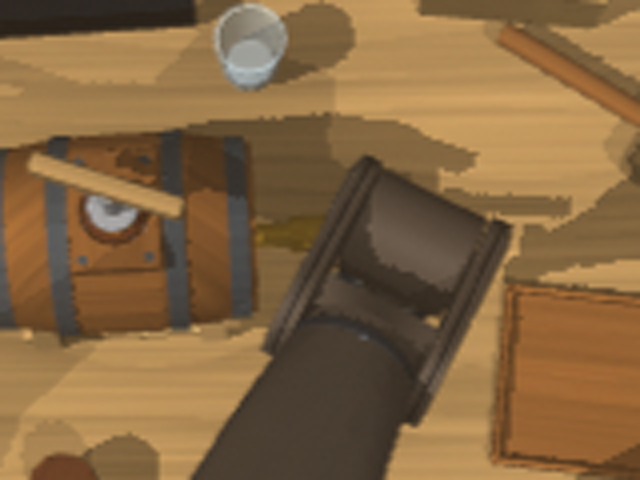

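The arm hides the lever here. Contact force is still small, so I'll keep pushing in small steps until the stop is felt.

```bash
python3 -m pendant '[{"dx":0,"dy":-0.3,"dz":0,"twist":0},{"dx":0,"dy":-0.3,"dz":0,"twist":0},{"dx":0,"dy":-0.3,"dz":0,"twist":0}]' | grep -E "eef|contact"
python3 -m pendant '[{"dx":0,"dy":-0.3,"dz":0,"twist":0},{"dx":0,"dy":-0.3,"dz":0,"twist":0},{"dx":0,"dy":-0.3,"dz":0,"twist":0}]'| grep -E "eef|contact"
python3 - <<'E'
from h import *
c=cam('wrist');cv2.imwrite('pics/w2.png',c['img'][...,::-1])
E
```

```text
eef_pos: [0.5294, -0.16, 0.1144]
contact_force: [0.8, 0.7, -0.3]
eef_pos: [0.5294, -0.1568, 0.1145]
contact_force: [-0.2, 0.2, -0.5]
```

View pics/w2.png

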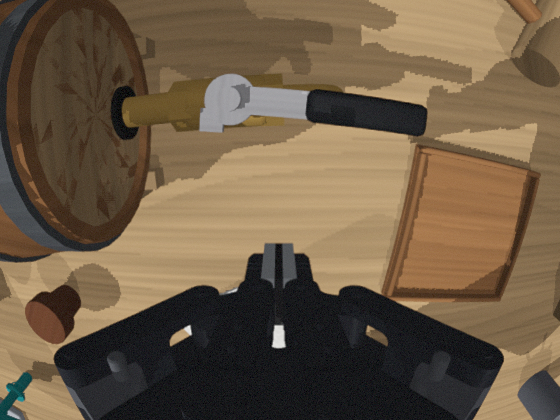

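The lever still points away from the cask (grip at 310–425, 110), while the fingers are at (280,260) on the robot side. They must have crossed above it during the descent. I'll go back over it, descend fully and check before pushing.

```bash
python3 -m pendant '[{"dx":0,"dy":0,"dz":-5,"twist":0},{"dx":0,"dy":0,"dz":-10,"twist":0},{"dx":5,"dy":2.5,"dz":-10,"twist":0},{"dx":10,"dy":5,"dz":-10,"twist":0},{"dx":13,"dy":5.8,"dz":-10,"twist":0},{"dx":13,"dy":5.8,"dz":-8,"twist":0},{"dx":13,"dy":5.8,"dz":-4,"twist":0},{"dx":13,"dy":5.8,"dz":0.2,"twist":0},{"dx":13,"dy":5.8,"dz":0.2,"twist":0}]' | grep -E "eef|contact|time"
python3 - <<'E'
from h import *
print(ctrl.get_state()['eef_pos'])
T=cam('top');P=pts(T);s=(slice(165,210),slice(300,355));d=T['depth'][s];Q=P[s]
k=(d>0)&(Q[...,2]>.125)&(Q[...,2]<.145)&(T['img'][s].max(-1)<70);q=Q[k];print(len(q),q.mean(0),np.ptp(q,axis=0),q[:,1].min())
cv2.imwrite('pics/t3.png',cv2.resize(T['img'][130:250,230:390],(640,480),interpolation=2)[...,::-1])
E
```

```text
time: 5.62
eef_pos: [0.6547, -0.2126, 0.1061]
contact_force: [-0.6, 0.5, -0.2]
[ 0.65465109 -0.21259751  0.10606713]<stdin>:4: RuntimeWarning: Mean of empty slice.
  ret = um.true_divide(
Traceback (most recent call last):
ValueError: zero-size array to reduction operation maximum which has no identity
```

```bash
python3 -m pendant '[{"dx":-1,"dy":0,"dz":-0.2,"twist":0},{"dx":-2,"dy":0,"dz":-0.2,"twist":0},{"dx":-3,"dy":0,"dz":-0.2,"twist":0},{"dx":-4,"dy":0,"dz":-0.2,"twist":0},{"dx":-4.8,"dy":0,"dz":-0.2,"twist":0},{"dx":-5.6,"dy":0,"dz":-0.2,"twist":0}]' | grep -E "eef|contact|time"
python3 - <<'E'
from h import *
print(ctrl.get_state()['eef_pos'])
c=cam('wrist');cv2.imwrite('pics/w3.png',c['img'][...,::-1])
E
```

```text
time: 6.42
eef_pos: [0.6027, -0.2149, 0.1144]
contact_force: [0.5, 0.5, -0.7]
[ 0.60274688 -0.21492691  0.11441794]
```

View pics/w3.png

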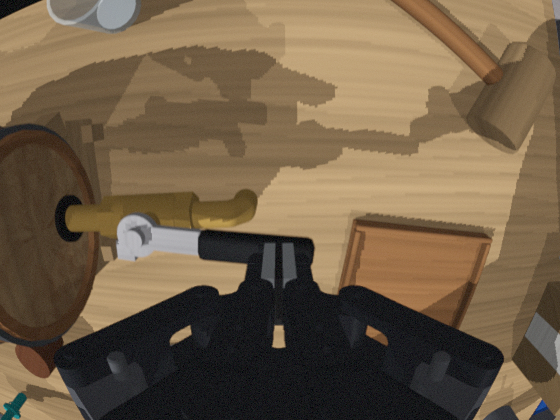

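The grip (200–313, 245) and the fingertips (280,245) appear at the same place without any force. I'll use the wrist depth to see how they really stand to each other.

```bash
cat >> h.py <<'E'
def wpts(c,s):
    K=c['camera_matrix'];d=c['depth'];v,u=np.mgrid[:d.shape[0],:d.shape[1]]
    a=(u-K[0,2])/K[0,0];b=(v-K[1,2])/K[1,1];r=np.hypot(a,b)+1e-9;t=np.tan(np.minimum(r,1.5))/r
    p=np.stack([a*t*d,-b*t*d,-d],-1);M=c['tool_from_camera'];p=p@M[:3,:3].T+M[:3,3]
    return p@R.from_quat(s['tcp_rot']).as_matrix().T+s['eef_pos'],p
E
python3 - <<'E'
from h import *
c=dict(np.load('/tmp/wrist.npz'));s=ctrl.get_state();W,p=wpts(c,s)
for u,v in((210,240),(230,243),(245,240),(278,236),(270,246),(268,255),(290,255),(305,240),(137,238),(240,200),(278,280),(400,270)): print(u,v,c['img'][v,u],W[v,u].round(3),p[v,u].round(3))
E
```

```text
210 240 [27 29 34] [ 0.606 -0.177  0.135] [ 0.004 -0.037 -0.02 ]
230 243 [33 34 37] [ 0.604 -0.188  0.134] [ 0.002 -0.027 -0.02 ]
245 240 [24 27 26] [ 0.606 -0.196  0.134] [ 0.004 -0.019 -0.02 ]
278 236 [25 28 23] [ 0.606 -0.213  0.129] [ 0.004 -0.001 -0.014]
270 246 [81 83 86] [ 0.612 -0.21   0.156] [ 0.01  -0.005 -0.041]
268 255 [85 88 89] [ 0.613 -0.209  0.167] [ 0.011 -0.006 -0.053]
290 255 [79 84 88] [ 0.613 -0.219  0.166] [ 0.011  0.004 -0.052]
305 240 [12 19 14] [ 0.605 -0.228  0.131] [ 0.003  0.013 -0.017]
137 238 [181 180 183] [ 0.606 -0.135  0.134] [ 0.004 -0.08  -0.02 ]
240 200 [94 71 35] [ 0.615 -0.188  0.088] [ 0.013 -0.026  0.027]
278 280 [26 25 27] [ 0.612 -0.214  0.187] [ 0.01  -0.001 -0.073]
400 270 [161 116  76] [ 0.518 -0.339  0.008] [-0.084  0.124  0.106]
```

Run:
```python
from h import *
print(ctrl.grip_point_offset)
c=dict(np.load('/tmp/wrist.npz'));s=ctrl.get_state();W,p=wpts(c,s)
for u in (255,272,278,287,300): print(u,[(v,int(c['img'][v,u].mean()),p[v,u,0].round(3),p[v,u,2].round(3)) for v in range(224,300,5)])
```

```text
0.0187
255 [(224, 157, np.float64(-0.035), np.float64(0.113)), (229, 154, np.float64(-0.04), np.float64(0.113)), (234, 32, np.float64(0.006), np.float64(-0.015)), (239, 17, np.float64(0.004), np.float64(-0.019)), (244, 32, np.float64(0.002), np.float64(-0.021)), (249, 42, np.float64(-0.001), np.float64(-0.02)), (254, 25, np.float64(0.007), np.float64(-0.042)), (259, 19, np.float64(0.007), np.float64(-0.048)), (264, 18, np.float64(0.007), np.float64(-0.053)), (269, 24, np.float64(0.007), np.float64(-0.057)), (274, 24, np.float64(0.007), np.float64(-0.061)), (279, 24, np.float64(0.013), np.float64(-0.077)), (284, 24, np.float64(0.013), np.float64(-0.08)), (289, 27, np.float64(0.012), np.float64(-0.082)), (294, 21, np.float64(0.012), np.float64(-0.086)), (299, 33, np.float64(0.012), np.float64(-0.088))]
272 [(224, 152, np.float64(-0.035), np.float64(0.113)), (229, 154, np.float64(-0.041), np.float64(0.114)), (234, 102, np.float64(0.005), np.float64(-0.012)), (239, 19, np.float64(0.004), np.float64(-0.018)), (244, 83, np.float64(0.011), np.float64(-0.04)), (249, 84, np.float64(0.011), np
[... 2224 characters left out ...]
 (234, 147, np.float64(-0.046), np.float64(0.114)), (239, 19, np.float64(0.003), np.float64(-0.016)), (244, 23, np.float64(0.002), np.float64(-0.019)), (249, 29, np.float64(-0.001), np.float64(-0.02)), (254, 21, np.float64(0.007), np.float64(-0.042)), (259, 20, np.float64(0.006), np.float64(-0.047)), (264, 26, np.float64(0.007), np.float64(-0.052)), (269, 27, np.float64(0.007), np.float64(-0.058)), (274, 21, np.float64(0.007), np.float64(-0.061)), (279, 26, np.float64(0.013), np.float64(-0.077)), (284, 31, np.float64(0.013), np.float64(-0.08)), (289, 25, np.float64(0.012), np.float64(-0.082)), (294, 23, np.float64(0.011), np.float64(-0.084)), (299, 23, np.float64(0.012), np.float64(-0.087))]
```

The depth shows the real fingertips end about 41 mm short of the reported TCP. The table and lever read correctly, and the fingers passed over the lever without contact, so I'll use that offset from here on. Next: back off, go 40 mm lower, and push.

```bash
python3 -m pendant '[{"dx":2.5,"dy":0,"dz":-1,"twist":0},{"dx":5,"dy":0,"dz":0,"twist":0},{"dx":5.5,"dy":0,"dz":2,"twist":0},{"dx":5.5,"dy":0,"dz":4,"twist":0},{"dx":5.5,"dy":0,"dz":4,"twist":0},{"dx":5.5,"dy":0,"dz":4,"twist":0},{"dx":4,"dy":0,"dz":4,"twist":0},{"dx":3,"dy":0,"dz":4,"twist":0},{"dx":2,"dy":0,"dz":4,"twist":0}]' | grep -E "eef|contact|time"
python3 -m pendant '[{"dx":-1,"dy":0,"dz":0,"twist":0},{"dx":-2,"dy":0,"dz":0,"twist":0},{"dx":-3,"dy":0,"dz":0,"twist":0}]' | grep -E "eef|contact|time"
python3 - <<'E'
from h import *
s=ctrl.get_state();c=cam('wrist');W,p=wpts(c,s);k=(W[...,2]>.118)&(W[...,2]<.14)&(p[...,2]>-.036)&(W[...,1]<-.1)&(W[...,0]>.45)&(c['img'].max(-1)<70)
q=W[k];w,V=np.linalg.eigh(np.cov(q[:,:2].T));print(len(q),q.mean(0),np.degrees(np.arctan2(V[1,1],V[0,1])),q.min(0),q.max(0))
E
```

```text
time: 7.6
eef_pos: [0.6231, -0.2152, 0.0753]
contact_force: [0.2, -0.1, 0.2]
time: 7.98
eef_pos: [0.5932, -0.2149, 0.0748]
contact_force: [1.9, 0.5, 0.1]
  avg = a.mean(axis, **keepdims_kw)
  ret = um.true_divide(
<stdin>:3: RuntimeWarning: Degrees of freedom <= 0 for slice
  c *= np.true_divide(1, fact)
  c *= np.true_divide(1, fact)
<stdin>:3: RuntimeWarning: Mean of empty slice.
Traceback (most recent call last):
ValueError: zero-size array to reduction operation minimum which has no identity
```

Now it pushes (1.9 N). I'll follow the arc to the stop.

```bash
python3 -m pendant '[{"dx":-1.2,"dy":-0.2,"dz":0,"twist":0},{"dx":-2.4,"dy":-0.6,"dz":0,"twist":0},{"dx":-3.7,"dy":-1.5,"dz":0,"twist":0},{"dx":-4.9,"dy":-2.6,"dz":0,"twist":0},{"dx":-5.7,"dy":-3.6,"dz":0,"twist":0},{"dx":-6.2,"dy":-4.6,"dz":0,"twist":0},{"dx":-6.4,"dy":-5.0,"dz":0,"twist":0}]' | grep -E "eef|contact|time"
for i in 1; do python3 -m pendant '[{"dx":0,"dy":-0.3,"dz":0,"twist":0},{"dx":0,"dy":-0.3,"dz":0,"twist":0}]' | grep -E "eef|contact"; done
python3 -m pendant '[{"dx":0,"dy":-0.3,"dz":0,"twist":0},{"dx":0,"dy":-0.3,"dz":0,"twist":0}]' | grep -E "eef|contact"
```

```text
time: 8.9
eef_pos: [0.5289, -0.1641, 0.0744]
contact_force: [0.9, -0.9, -0.5]
eef_pos: [0.5291, -0.1614, 0.0741]
contact_force: [0.4, -0.0, -0.3]
eef_pos: [0.5292, -0.1587, 0.0742]
contact_force: [-0.1, -0.6, 0.2]
```

```bash
cat > lev.py <<'E'
from h import *
s=ctrl.get_state();c=cam('wrist');W,p=wpts(c,s);k=(W[...,2]>.128)&(W[...,2]<.138)&(c['depth']>0)&(W[...,1]<-.09)&(W[...,1]>-.26)&(W[...,0]>.45)&(W[...,0]<.66)&((p[...,2]>-.036)|(abs(p[...,1])>.07))
q=W[k]; g={}
for x,y,z in q: g.setdefault((round(y,2)),[]).append(x)
for y in sorted(g): print(y,len(g[y]),np.round([min(g[y]),max(g[y])],3))
print(s['eef_pos'])
E
python3 lev.py
```

```text
[ 0.52924346 -0.15870465  0.07421059]
```

```bash
sed -i 's/&((p\[.*$//' lev.py; sed -i 's/rotation/rotation/' lev.py; python3 lev.py
python3 - <<'E'
from h import *
c=dict(np.load('/tmp/wrist.npz'));cv2.imwrite('pics/w4.png',c['img'][...,::-1])
E
```

```text
-0.17 169 [0.535 0.537]
-0.16 263 [0.536 0.541]
-0.15 263 [0.535 0.541]
-0.14 3808 [0.525 0.618]
-0.13 4940 [0.525 0.619]
-0.12 571 [0.586 0.62 ]
-0.11 8 [0.608 0.62 ]
[ 0.52931661 -0.15869386  0.07423832]
```

View pics/w4.png

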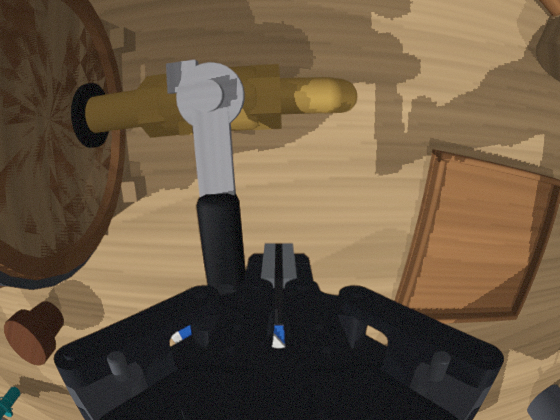

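The lever (210,95 → 222,280) is now nearly across the pipe, with the fingers (278,260) just clear of the grip. I'll push on until force builds up.

```bash
python3 -m pendant '[{"dx":0,"dy":-0.3,"dz":0,"twist":0},{"dx":0,"dy":-0.6,"dz":0,"twist":0},{"dx":0,"dy":-0.6,"dz":0,"twist":0}]' | grep -E "eef|contact"
python3 -m pendant '[{"dx":0,"dy":-0.3,"dz":0,"twist":0},{"dx":0,"dy":-0.6,"dz":0,"twist":0},{"dx":0,"dy":-0.6,"dz":0,"twist":0}]' | grep -E "eef|contact"
python3 -m pendant '[{"dx":0,"dy":-0.3,"dz":0,"twist":0},{"dx":0,"dy":-0.3,"dz":0,"twist":0}]' | grep -E "eef|contact"
python3 - <<'E'
from h import *
s=ctrl.get_state();c=cam('wrist');W,p=wpts(c,s)
k=(W[...,2]>.128)&(W[...,2]<.138)&(c['depth']>0)&(W[...,1]<-.09)&(W[...,1]>-.18)&(W[...,0]>.5)&(W[...,0]<.585)&(p[...,1]<-.012)
q=W[k];w,V=np.linalg.eigh(np.cov(q[:,:2].T));print(len(q),q.mean(0),np.degrees(np.arctan2(V[1,1],V[0,1])),q.min(0),q.max(0))
b=(W[...,2]>.06)&(W[...,2]<.115)&(c['depth']>0)&(W[...,1]<-.07)&(W[...,1]>-.21)&(W[...,0]>.57)&(W[...,0]<.66);q=W[b];w,V=np.linalg.eigh(np.cov(q[:,:2].T));print('pipe',len(q),q.mean(0),np.degrees(np.arctan2(V[1,1],V[0,1])))
E
```

```text
eef_pos: [0.5294, -0.1579, 0.0746]
contact_force: [-1.3, -15.0, -3.6]
eef_pos: [0.5295, -0.158, 0.0748]
contact_force: [-2.5, -32.4, -9.2]
eef_pos: [0.5296, -0.1581, 0.075]
contact_force: [-3.8, -40.9, -10.8]
5451 [ 0.55691467 -0.13351336  0.13285863] -177.1727745049118 [ 0.52457513 -0.14443364  0.12800941] [ 0.58498969 -0.12419605  0.13797797]
pipe 8677 [ 0.60512124 -0.1334448   0.10016337] 92.62676122049508
```

The stop is felt at 41 N and the lever stands 90° to the pipe, so the tap is shut. Next I'll back off, rise, open the gripper, turn it to the bar and take a look from above the handle.

```bash
python3 -m pendant '[{"dx":0,"dy":2,"dz":0,"twist":0},{"dx":0,"dy":2,"dz":-3,"twist":0},{"dx":0,"dy":2,"dz":-8,"twist":-10},{"dx":0,"dy":2,"dz":-13,"twist":-20},{"dx":0,"dy":2,"dz":-18,"twist":-30},{"dx":0,"dy":2,"dz":-23,"twist":-40},{"dx":0,"dy":0,"dz":-27.5,"twist":-50},{"dx":1,"dy":-3,"dz":-27.5,"twist":-60},{"dx":2,"dy":-7,"dz":-27.5,"twist":-70},{"dx":3,"dy":-11,"dz":-27.5,"twist":-80}]' 80 | grep -E "eef|contact|time"
python3 -m pendant '[{"dx":0,"dy":0,"dz":0,"twist":-10},{"dx":0,"dy":0,"dz":0,"twist":-20},{"dx":0,"dy":0,"dz":0,"twist":-30},{"dx":0,"dy":0,"dz":0,"twist":-40},{"dx":0,"dy":0,"dz":0,"twist":-50},{"dx":0,"dy":0,"dz":0,"twist":-60},{"dx":0,"dy":0,"dz":0,"twist":-70},{"dx":0,"dy":0,"dz":0,"twist":-80},{"dx":0,"dy":0,"dz":0,"twist":-90},{"dx":0,"dy":0,"dz":0,"twist":-90}]' | grep -E "eef|contact|time"
python3 -c "
from h import *
print(yawx(),ctrl.get_state()['qpos']);plan([(.599,.047,.35)],-108.5)"
```

```text
time: 11.8
eef_pos: [0.5596, -0.0323, 0.3496]
contact_force: [-0.4, 0.0, 0.3]
time: 13.05
eef_pos: [0.5594, -0.0335, 0.3494]
contact_force: [-0.4, -0.4, -0.1]
169.876953455073 [-2.41157352e-01 -4.36541963e-02  1.66814710e+00  7.02901676e-04
  1.51727208e+00 -1.63531081e+00]
(0.599, 0.047, 0.35) -> dx -2.49 dy 8.62 dz -0.06 twist 278.4
```

```bash
python3 -m pendant '[{"dx":-0.5,"dy":2,"dz":0,"twist":-10},{"dx":-1,"dy":4,"dz":0,"twist":-20},{"dx":-2,"dy":6,"dz":0,"twist":-30},{"dx":-2.5,"dy":8.6,"dz":0,"twist":-40},{"dx":-2.5,"dy":8.6,"dz":0,"twist":-50},{"dx":-2.5,"dy":8.6,"dz":0,"twist":-60},{"dx":-2.5,"dy":8.6,"dz":0,"twist":-70},{"dx":-2.5,"dy":8.6,"dz":0,"twist":-81.6},{"dx":-2.5,"dy":8.6,"dz":0,"twist":-81.6},{"dx":-2.5,"dy":8.6,"dz":0,"twist":-81.6}]' | grep -E "eef|contact|time|opening"
python3 - <<'E'
from h import *
s=ctrl.get_state();c=cam('wrist');W,p=wpts(c,s);print(s['eef_pos'],s['qpos'],yawx())
k=(W[...,2]>.27)&(W[...,2]<.31)&(c['depth']>0)&(np.hypot(W[...,0]-.599,W[...,1]-.047)<.085)&(p[...,2]>.02)
q=W[k];m=q.mean(0);w,V=np.linalg.eigh(np.cov(q[:,:2].T));t=(q[:,:2]-m[:2])@V;a=np.degrees(np.arctan2(V[1,1],V[0,1]))
mid=m[:2]+V@((t.max(0)+t.min(0))/2);print(len(q),m,'yaw',a,'mid',mid,np.ptp(t,axis=0))
for lo,hi in((-.06,-.03),(-.01,.01),(.03,.06)):
    j=(t[:,1]>lo)&(t[:,1]<hi);print(lo,np.percentile(q[j,2],[5,50,90]),q[j].mean(0))
k2=(W[...,2]>.205)&(W[...,2]<.235)&(c['depth']>0)&(np.hypot(W[...,0]-.599,W[...,1]-.047)<.03);print('collar',W[k2].mean(0),k2.sum())
cv2.imwrite('pics/w5.png',c['img'][...,::-1])
E
```

```text
time: 14.3
eef_pos: [0.6, 0.0659, 0.3491]
contact_force: [-0.0, -0.2, 1.0]
opening: 0.798
[0.59995371 0.06590052 0.34909622] [-0.05166909  0.0567759   1.56775724 -0.014558    1.51690873 -2.83700329] -110.37613946459948
3436 [0.59735312 0.04717019 0.29765165] yaw 71.59521321105619 mid [0.598627  0.0505212] [0.01991083 0.1187225 ]
-0.06 [0.29526065 0.2980125  0.29910572] [0.58399292 0.00672598 0.29778514]
-0.01 [0.27784537 0.29817103 0.29921631] [0.59712318 0.04746128 0.29635116]
0.03 [0.29578931 0.29829112 0.29927174] [0.61152423 0.08945505 0.29807764]
collar [0.59782381 0.04585657 0.21734973] 1402
```

View pics/w5.png

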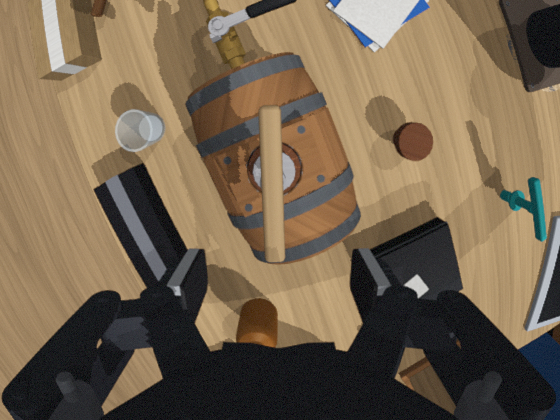

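The view shows the bar (270, 105–262) over the collar, and the fingers straddle its yaw. Joint 6 is at its limit here, so I'll use tool yaw -115° instead. Closing then turns the bar slightly clockwise, which helps the screwing. First I'll check the body clearance between the fingers.

Run:
```python
from h import *
c=dict(np.load('/tmp/wrist.npz'));s=ctrl.get_state();W,p=wpts(c,s)
print([(v,p[v,275].round(3).tolist()) for v in range(330,416,10)])
print([(u,v,p[v,u].round(3).tolist()) for u,v in((190,262),(375,262),(160,300),(395,300),(205,330),(350,330))])
plan([(.599,.048,.30),(.599,.048,.23)],-115)
```

```text
[(330, [-0.287, -0.004, 0.267]), (340, [-0.296, -0.004, 0.251]), (350, [0.008, -0.0, -0.11]), (360, [0.009, -0.0, -0.114]), (370, [0.011, -0.0, -0.12]), (380, [0.01, -0.0, -0.122]), (390, [0.011, 0.0, -0.126]), (400, [0.011, 0.0, -0.13]), (410, [0.01, 0.0, -0.132])]
[(190, 262, [0.01, -0.036, -0.06]), (375, 262, [0.01, 0.041, -0.061]), (160, 300, [0.012, -0.038, -0.092]), (395, 300, [0.011, 0.039, -0.091]), (205, 330, [-0.353, -0.148, 0.342]), (350, 330, [-0.352, 0.147, 0.342])]
(0.599, 0.048, 0.3) -> dx 1.62 dy -0.50 dz 4.93 twist 4.6
(0.599, 0.048, 0.23) -> dx 1.52 dy -0.47 dz 11.93 twist 4.6
```

```bash
python3 -m pendant '[{"dx":0.8,"dy":-0.2,"dz":0,"twist":4.6},{"dx":1.6,"dy":-0.5,"dz":0,"twist":4.6},{"dx":1.6,"dy":-0.5,"dz":0,"twist":4.6},{"dx":1.6,"dy":-0.5,"dz":0,"twist":4.6}]' | grep -E "eef|contact|time|opening"
python3 - <<'E'
from h import *
s=ctrl.get_state();print(s['eef_pos'],s['qpos'],yawx());plan([(.599,.048,.228)],-115)
E
```

```text
time: 14.85
eef_pos: [0.5991, 0.0487, 0.3494]
contact_force: [1.2, -0.2, 0.5]
opening: 0.798
[0.59913793 0.04872579 0.34939409] [-0.0806758   0.0508301   1.57342798 -0.01437011  1.51672635 -2.78666914] -114.91586196982162
(0.599, 0.048, 0.228) -> dx -0.09 dy 0.05 dz 12.14 twist 0.1
```

```bash
python3 -m pendant '[{"dx":0,"dy":0,"dz":3,"twist":0},{"dx":0,"dy":0,"dz":6,"twist":0},{"dx":0,"dy":0,"dz":9,"twist":0},{"dx":0,"dy":0,"dz":11,"twist":0},{"dx":0,"dy":0,"dz":12.1,"twist":0},{"dx":0,"dy":0,"dz":12.1,"twist":0},{"dx":0,"dy":0,"dz":12.1,"twist":0}]' | grep -E "eef|contact|time|opening"
python3 -m pendant '[{"dx":0,"dy":0,"dz":0,"twist":0},{"dx":0,"dy":0,"dz":0,"twist":0},{"dx":0,"dy":0,"dz":0,"twist":0},{"dx":0,"dy":0,"dz":0,"twist":0},{"dx":0,"dy":0,"dz":0,"twist":0},{"dx":0,"dy":0,"dz":0,"twist":0}]' 0 30
```

```text
time: 15.72
eef_pos: [0.5999, 0.0471, 0.2299]
contact_force: [-0.4, -0.5, 0.6]
opening: 0.798
time: 16.48
eef_pos: [0.599, 0.0472, 0.2287]
tcp_rot: [-0.538, 0.843, -0.006, -0.004]
contact_force: [-2.2, 0.5, 2.9]
opening: 0.189
finger_force: 32.9
```

The bar is gripped. Now I'll screw clockwise, sinking 16 mm per turn.

```bash
python3 -m pendant '[{"dx":0,"dy":0,"dz":0.04,"twist":10},{"dx":0,"dy":0,"dz":0.09,"twist":20},{"dx":0,"dy":0,"dz":0.13,"twist":30},{"dx":0,"dy":0,"dz":0.18,"twist":40},{"dx":0,"dy":0,"dz":0.22,"twist":50},{"dx":0,"dy":0,"dz":0.27,"twist":60},{"dx":0,"dy":0,"dz":0.27,"twist":60}]'
python3 -c "
from h import *
s=ctrl.get_state();print(yawx(),s['wrist_torque'],s['contact_force'])"
```

```text
time: 17.35
eef_pos: [0.5987, 0.0485, 0.226]
tcp_rot: [-0.045, 0.999, -0.006, -0.001]
contact_force: [-3.2, 5.1, 3.5]
opening: 0.188
finger_force: 30.0
-174.80139285760126 [ 0.88492143  0.59687947 -0.05389165] [-3.22614872  5.06324702  3.46826639]
```

```bash
python3 -m pendant '[{"dx":0,"dy":0,"dz":0.04,"twist":10},{"dx":0,"dy":0,"dz":0.09,"twist":20},{"dx":0,"dy":0,"dz":0.13,"twist":30},{"dx":0,"dy":0,"dz":0.18,"twist":40},{"dx":0,"dy":0,"dz":0.22,"twist":50},{"dx":0,"dy":0,"dz":0.27,"twist":60},{"dx":0,"dy":0,"dz":0.31,"twist":70},{"dx":0,"dy":0,"dz":0.36,"twist":80},{"dx":0,"dy":0,"dz":0.4,"twist":90},{"dx":0,"dy":0,"dz":0.4,"twist":90}]'
python3 -c "
from h import *
s=ctrl.get_state();print(yawx(),s['wrist_torque'],s['contact_force'],s['qpos'])"
```

```text
time: 18.6
eef_pos: [0.5995, 0.0479, 0.2222]
tcp_rot: [0.673, 0.739, -0.004, 0.005]
contact_force: [-0.5, 4.0, 3.8]
opening: 0.185
finger_force: 29.2
95.32923701664974 [ 0.91872866  0.15836001 -0.06042352] [-0.54384493  3.96492117  3.76569959] [-0.08282321  0.10827866  1.73949258 -0.01301155  1.29177302 -0.17226416]
```

```bash
python3 -m pendant '[{"dx":0,"dy":0,"dz":0.04,"twist":10},{"dx":0,"dy":0,"dz":0.09,"twist":20},{"dx":0,"dy":0,"dz":0.13,"twist":30},{"dx":0,"dy":0,"dz":0.16,"twist":36},{"dx":0,"dy":0,"dz":0.16,"twist":36}]' | grep -E "eef|contact"
python3 -c "
from h import *
s=ctrl.get_state();print(yawx(),s['wrist_torque'])"
python3 -m pendant '[{"dx":0,"dy":0,"dz":0.04,"twist":7},{"dx":0,"dy":0,"dz":0.06,"twist":14},{"dx":0,"dy":0,"dz":0.06,"twist":14}]' | grep -E "eef|contact"
python3 -c "
from h import *
s=ctrl.get_state();print(yawx(),s['wrist_torque'])
c=cam('scene');P=pts(c);k=(c['depth']>0)&(np.hypot(P[...,0]-.599,P[...,1]-.047)<.02)&(P[...,2]>.205)&(P[...,2]<.24);print(np.percentile(P[k][:,2],[5,25,50,75,95]),k.sum());cv2.imwrite('pics/s6.png',cv2.resize(c['img'][180:290,230:390],(640,440),interpolation=2)[...,::-1])"
```

```text
eef_pos: [0.5993, 0.048, 0.2206]
contact_force: [-1.0, 5.1, 4.1]
59.354195004914565 [ 1.2098739   0.26258882 -0.10393243]
eef_pos: [0.5994, 0.048, 0.2202]
contact_force: [-1.1, 6.1, 4.6]
45.343516460386255 [ 1.25422775  0.22828051 -0.00618525]
[0.21491069 0.21684849 0.21805961 0.21975832 0.23378115] 153
```

View pics/s6.png

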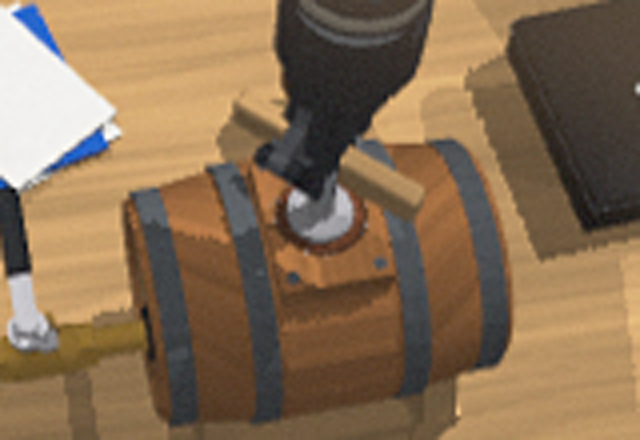

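The picture shows the collar (320,210) down close on the bung, with the bar turned across. No stop torque has been felt yet, so I'll turn further while watching the torque.

```bash
cat > tq.py <<'E'
from h import *
s=ctrl.get_state();print(round(yawx(),1),s['wrist_torque'].round(2),s['contact_force'].round(1),s['eef_pos'].round(4))
E
cat > col.py <<'E'
from h import *
for n,c in (('before',dict(np.load('/tmp/scene0.npz'))),('now',cam('scene'))):
    P=pts(c);k=(c['depth']>0)&(np.hypot(P[...,0]-.599,P[...,1]-.047)<.021)&(P[...,2]>.205)&(P[...,2]<.24)&(np.ptp(c['img'].astype(int),axis=-1)<30)&(c['img'].mean(-1)>130);print(n,np.percentile(P[k][:,2],[10,50,90]),k.sum())
E
python3 -m pendant '[{"dx":0,"dy":0,"dz":0.04,"twist":8},{"dx":0,"dy":0,"dz":0.06,"twist":15},{"dx":0,"dy":0,"dz":0.06,"twist":15}]' >/dev/null; python3 tq.py
python3 -m pendant '[{"dx":0,"dy":0,"dz":0.04,"twist":8},{"dx":0,"dy":0,"dz":0.06,"twist":15},{"dx":0,"dy":0,"dz":0.06,"twist":15}]' >/dev/null; python3 tq.py
cp /tmp/scene.npz /tmp/scene0.npz; python3 col.py
```

```text
30.3 [ 1.29  0.29 -0.02] [-1.5  6.   5.9] [0.5996 0.0481 0.2202]
15.3 [ 1.39  0.25 -0.04] [-0.1  5.8  7.4] [0.6    0.0482 0.2201]
before [0.21645059 0.21773172 0.21970839] 84
now [0.21607858 0.21793443 0.21983718] 73
```

The descent stopped at 8.6 mm and the upward reaction is growing, so the collar is down on the bung. Now a slow straight pull.

```bash
python3 -m pendant '[{"dx":0,"dy":0,"dz":0,"twist":0},{"dx":0,"dy":0,"dz":-0.2,"twist":0},{"dx":0,"dy":0,"dz":-0.4,"twist":0},{"dx":0,"dy":0,"dz":-0.6,"twist":0},{"dx":0,"dy":0,"dz":-0.8,"twist":0}]' 0 70; python3 tq.py
python3 -m pendant '[{"dx":0,"dy":0,"dz":-0.3,"twist":0},{"dx":0,"dy":0,"dz":-0.6,"twist":0},{"dx":0,"dy":0,"dz":-1,"twist":0},{"dx":0,"dy":0,"dz":-1.5,"twist":0}]'; python3 tq.py
```

```text
time: 21.08
eef_pos: [0.5983, 0.0478, 0.2222]
tcp_rot: [0.991, 0.133, -0.002, 0.006]
contact_force: [4.1, 4.8, -10.8]
opening: 0.18
finger_force: 68.3
15.3 [ 1.17 -0.93  0.07] [  4.1   4.8 -10.8] [0.5983 0.0478 0.2222]
time: 21.58
eef_pos: [0.5981, 0.0478, 0.2359]
tcp_rot: [0.991, 0.133, -0.003, 0.006]
contact_force: [3.4, 4.5, -12.8]
opening: 0.176
finger_force: 68.4
15.3 [ 1.13 -0.98  0.06] [  3.4   4.5 -12.8] [0.5981 0.0478 0.2359]
```

```bash
python3 -m pendant '[{"dx":0,"dy":0,"dz":-0.6,"twist":0},{"dx":0,"dy":0,"dz":-1.2,"twist":0},{"dx":0,"dy":0,"dz":-1.8,"twist":0},{"dx":0,"dy":0,"dz":-2.4,"twist":0},{"dx":0,"dy":0,"dz":-3.2,"twist":0},{"dx":0,"dy":0,"dz":-4,"twist":0},{"dx":0,"dy":0,"dz":-5,"twist":0},{"dx":0,"dy":0,"dz":-6.5,"twist":0},{"dx":0,"dy":0,"dz":-8.5,"twist":0},{"dx":0,"dy":0,"dz":-10.5,"twist":0}]'; python3 -m pendant '[{"dx":0,"dy":0,"dz":0,"twist":0},{"dx":0,"dy":0,"dz":0,"twist":0}]' >/dev/null; python3 tq.py
python3 - <<'E'
from h import *
s=ctrl.get_state();c=cam('scene');P=pts(c);im=c['img'].astype(int)
k=(c['depth']>0)&(np.hypot(P[...,0]-s['eef_pos'][0],P[...,1]-s['eef_pos'][1])<.032)
for z in np.arange(.18,.42,.01):
    j=k&(abs(P[...,2]-z)<.005);
    if j.sum():print(round(z,3),j.sum(),im[j].mean(0).round(),P[j].mean(0).round(3)[:2],(np.ptp(P[j][:,1])).round(3))
E
```

```text
time: 22.82
eef_pos: [0.5993, 0.0488, 0.3483]
tcp_rot: [0.991, 0.131, -0.001, 0.007]
contact_force: [0.7, 0.4, -2.6]
opening: 0.179
finger_force: 69.4
15.1 [ 0.01 -0.05  0.02] [-0.6 -0.5 -3.2] [0.5989 0.0489 0.3459]
0.18 36 [90. 89. 91.] [0.578 0.057] 0.042
0.19 30 [86. 80. 80.] [0.578 0.057] 0.044
0.2 56 [59. 47. 39.] [0.581 0.053] 0.051
0.21 118 [150. 103.  64.] [0.603 0.052] 0.063
0.22 3 [164. 110.  67.] [0.576 0.029] 0.003
0.29 42 [78. 52. 36.] [0.62  0.041] 0.043
0.3 59 [62. 42. 31.] [0.618 0.04 ] 0.051
0.31 59 [65. 44. 33.] [0.617 0.041] 0.051
0.32 58 [61. 40. 30.] [0.619 0.041] 0.045
0.33 74 [70. 47. 36.] [0.615 0.041] 0.049
0.34 238 [121. 106. 101.] [0.607 0.042] 0.045
0.35 38 [123. 121. 123.] [0.605 0.043] 0.03
0.36 21 [96. 93. 94.] [0.605 0.045] 0.014
0.37 16 [92. 89. 89.] [0.606 0.047] 0.011
0.38 9 [96. 94. 96.] [0.609 0.041] 0.015
0.39 28 [79. 70. 66.] [0.608 0.039] 0.043
0.4 48 [78. 70. 64.] [0.613 0.042] 0.043
0.41 123 [110.  91.  69.] [0.614 0.049] 0.041
```

The bung is out: weight 3.2 N, bottom at about 0.288. Next I'll fit the tray pose and plan the carry.

Run:
```python
from h import *
for n in('top','scene'):
    c=cam(n);P=pts(c);im=c['img'].astype(int)
    hsv=cv2.cvtColor(c['img'],cv2.COLOR_RGB2HSV)
    k=(c['depth']>0)&(P[...,2]>.011)&(P[...,2]<.024)&(abs(P[...,0]-.485)<.12)&(abs(P[...,1]+.36)<.12)
    m=cv2.morphologyEx(k.astype(np.uint8),cv2.MORPH_CLOSE,np.ones((5,5)));N,L,st,ce=cv2.connectedComponentsWithStats(m);b=1+st[1:,4].argmax();k&=L==b
    q=P[k];r=cv2.minAreaRect((q[:,:2]*1000).astype(np.float32));print(n,k.sum(),r,q[:,:2].min(0),q[:,:2].max(0))
    f=(c['depth']>0)&(abs(P[...,0]-.485)<.05)&(abs(P[...,1]+.36)<.05);print('floor',np.median(P[f][:,2]))
plan([(.484,-.36,.346)],0); print(ctrl.get_state()['qpos'])
```

```text
top 392 ((485.0302429199219, -355.54473876953125), (165.72772216796875, 160.8849334716797), 82.8474349975586) [ 0.39683148 -0.44530214] [ 0.57176135 -0.26778582]
floor 0.005576888635617228
scene 642 ((485.52197265625, -358.04962158203125), (160.94186401367188, 164.2133331298828), 83.01590728759766) [ 0.3975871  -0.44553571] [ 0.57441577 -0.26966526]
floor 0.0074471298618694615
(0.484, -0.36, 0.346) -> dx -21.71 dy 36.49 dz 0.51 twist 15.1
[-0.08037729  0.05225474  1.5798739  -0.01459466  1.51122279  1.2279413 ]
```

```bash
python3 -m pendant '[{"dx":-0.9,"dy":1.4,"dz":0,"twist":0},{"dx":-2.6,"dy":4.3,"dz":0,"twist":0},{"dx":-5.2,"dy":8.7,"dz":0,"twist":0},{"dx":-8,"dy":13.4,"dz":0,"twist":0},{"dx":-10.8,"dy":18.1,"dz":0,"twist":0},{"dx":-13.6,"dy":22.8,"dz":0,"twist":0},{"dx":-16.4,"dy":27.5,"dz":0,"twist":0},{"dx":-19,"dy":31.9,"dz":0,"twist":0},{"dx":-20.7,"dy":34.8,"dz":0,"twist":0},{"dx":-21.6,"dy":36.2,"dz":0,"twist":0}]'
python3 -m pendant '[{"dx":0,"dy":0,"dz":0,"twist":0},{"dx":0,"dy":0,"dz":2,"twist":0},{"dx":0,"dy":0,"dz":6,"twist":0},{"dx":0,"dy":0,"dz":10,"twist":0},{"dx":0,"dy":0,"dz":14,"twist":0},{"dx":0,"dy":0,"dz":18,"twist":0},{"dx":0,"dy":0,"dz":21,"twist":0},{"dx":0,"dy":0,"dz":23,"twist":0},{"dx":0,"dy":0,"dz":24,"twist":0},{"dx":0,"dy":0,"dz":24,"twist":0}]'
python3 tq.py
python3 - <<'E'
from h import *
s=ctrl.get_state();c=cam('scene');P=pts(c);im=c['img'].astype(int)
k=(c['depth']>0)&(np.hypot(P[...,0]-s['eef_pos'][0],P[...,1]-s['eef_pos'][1])<.034)
for z in np.arange(.005,.2,.01):
    j=k&(abs(P[...,2]-z)<.005)
    if j.sum():print(round(z,3),j.sum(),im[j].mean(0).round(),P[j].mean(0).round(3)[:2],(np.ptp(P[j][:,1])).round(3))
E
```

```text
time: 24.48
eef_pos: [0.4832, -0.3589, 0.3517]
tcp_rot: [0.991, 0.13, -0.002, 0.007]
contact_force: [0.5, 0.3, -3.4]
opening: 0.176
finger_force: 69.4
time: 25.72
eef_pos: [0.4848, -0.3599, 0.1121]
tcp_rot: [0.991, 0.132, -0.001, 0.007]
contact_force: [-0.1, 0.0, -1.9]
opening: 0.181
finger_force: 69.5
15.1 [-0.04  0.01 -0.03] [-0.1  0.  -1.9] [ 0.4848 -0.3599  0.1121]
0.005 261 [158. 106.  64.] [ 0.492 -0.357] 0.066
0.015 19 [163. 109.  65.] [ 0.488 -0.351] 0.059
0.055 25 [99. 66. 44.] [ 0.505 -0.356] 0.04
0.065 37 [71. 47. 33.] [ 0.502 -0.355] 0.048
0.075 35 [67. 44. 33.] [ 0.504 -0.355] 0.05
0.085 39 [70. 46. 34.] [ 0.502 -0.355] 0.046
0.095 44 [70. 46. 34.] [ 0.502 -0.354] 0.048
0.105 113 [116.  91.  79.] [ 0.49  -0.358] 0.051
0.115 38 [156. 152. 153.] [ 0.487 -0.359] 0.037
0.125 4 [131. 123. 119.] [ 0.487 -0.354] 0.001
0.135 2 [133. 121. 108.] [ 0.487 -0.354] 0.0
0.145 2 [109. 108. 112.] [ 0.492 -0.349] 0.003
0.155 15 [80. 69. 62.] [ 0.494 -0.36 ] 0.04
0.165 32 [70. 67. 66.] [ 0.494 -0.357] 0.04
0.175 54 [115.  96.  74.] [ 0.49  -0.358] 0.041
0.185 97 [123. 101.  75.] [ 0.495 -0.36 ] 0.048
0.195 61 [40. 40. 41.] [ 0.491 -0.355] 0.063
```

The bung's bottom is at about 0.053. I'll lower it to just above the floor, then in small steps until touch.

```bash
python3 -m pendant '[{"dx":0,"dy":0,"dz":1.5,"twist":0},{"dx":0,"dy":0,"dz":3,"twist":0},{"dx":0,"dy":0,"dz":3.9,"twist":0},{"dx":0,"dy":0,"dz":4.2,"twist":0},{"dx":0,"dy":0,"dz":4.2,"twist":0}]' >/dev/null; python3 tq.py
python3 -m pendant '[{"dx":0,"dy":0,"dz":0.1,"twist":0},{"dx":0,"dy":0,"dz":0.2,"twist":0},{"dx":0,"dy":0,"dz":0.3,"twist":0},{"dx":0,"dy":0,"dz":0.3,"twist":0}]' >/dev/null; python3 tq.py
python3 -m pendant '[{"dx":0,"dy":0,"dz":0.1,"twist":0},{"dx":0,"dy":0,"dz":0.2,"twist":0},{"dx":0,"dy":0,"dz":0.2,"twist":0}]' >/dev/null; python3 tq.py
```

```text
15.1 [ 0.05  0.02 -0.03] [ 0.3 -0.1 -2.8] [ 0.4846 -0.3609  0.07  ]
15.1 [ 0.02  0.01 -0.04] [-0.3 -0.2 -3.8] [ 0.4846 -0.3609  0.0672]
15.1 [0.06 0.01 0.  ] [ 0.1  0.4 -1.5] [ 0.4848 -0.3612  0.0655]
```

```bash
python3 -m pendant '[{"dx":0,"dy":0,"dz":0.1,"twist":0},{"dx":0,"dy":0,"dz":0.2,"twist":0},{"dx":0,"dy":0,"dz":0.2,"twist":0}]' >/dev/null; python3 tq.py
python3 -m pendant '[{"dx":0,"dy":0,"dz":0.05,"twist":0},{"dx":0,"dy":0,"dz":0.1,"twist":0},{"dx":0,"dy":0,"dz":0.1,"twist":0}]' >/dev/null; python3 tq.py
```

```text
15.1 [ 0.53  0.57 -0.01] [-2.8  1.4  6.5] [ 0.4851 -0.3614  0.0653]
15.1 [ 0.81  0.79 -0.01] [-3.5  3.8 10.3] [ 0.4851 -0.3615  0.0653]
```

It stands on the floor. I'll relax the press, open the gripper, rise straight up and check.

```bash
python3 -m pendant '[{"dx":0,"dy":0,"dz":-0.1,"twist":0},{"dx":0,"dy":0,"dz":-0.25,"twist":0},{"dx":0,"dy":0,"dz":-0.25,"twist":0}]' - 30 >/dev/null; python3 tq.py
python3 -m pendant '[{"dx":0,"dy":0,"dz":0,"twist":0},{"dx":0,"dy":0,"dz":0,"twist":0},{"dx":0,"dy":0,"dz":0,"twist":0},{"dx":0,"dy":0,"dz":0,"twist":0},{"dx":0,"dy":0,"dz":0,"twist":0}]' 60 | grep -E "opening|contact"
python3 -m pendant '[{"dx":0,"dy":0,"dz":-1,"twist":0},{"dx":0,"dy":0,"dz":-3,"twist":0},{"dx":0,"dy":0,"dz":-6,"twist":0},{"dx":0,"dy":0,"dz":-10,"twist":0},{"dx":0,"dy":0,"dz":-14,"twist":0},{"dx":0,"dy":0,"dz":-18,"twist":0},{"dx":0,"dy":0,"dz":-22,"twist":0},{"dx":0,"dy":0,"dz":-22,"twist":0}]'|grep -E "time|eef|contact"
python3 - <<'E'
from h import *
c=cam('scene');P=pts(c);im=c['img'].astype(int)
k=(c['depth']>0)&(np.hypot(P[...,0]-.485,P[...,1]+.36)<.04)
for z in np.arange(.005,.16,.01):
    j=k&(abs(P[...,2]-z)<.005)
    if j.sum():print(round(z,3),j.sum(),im[j].mean(0).round(),P[j].mean(0).round(3)[:2],(np.ptp(P[j][:,1])).round(3))
k=(c['depth']>0)&(abs(P[...,0]-.485)<.08)&(abs(P[...,1]+.36)<.08)&(P[...,2]>.11)&(P[...,2]<.16);print(P[k].min(0),P[k].max(0))
k=(P[...,2]>.128)&(P[...,2]<.138)&(c['depth']>0)&(P[...,1]<-.1)&(P[...,1]>-.17)&(P[...,0]>.49)&(P[...,0]<.58);q=P[k];print('lever',len(q),q.mean(0),np.degrees(np.arctan2(*np.linalg.eigh(np.cov(q[:,:2].T))[1][::-1,1])))
k=(abs(P[...,0]-.392)<.05)&(abs(P[...,1]-.101)<.05)&(P[...,2]>.055)&(P[...,2]<.08)&(c['depth']>0);print('stopper',P[k].mean(0))
E
```

```text
15.1 [0.32 0.25 0.03] [0.4 0.7 3.6] [ 0.485  -0.3613  0.0654]
contact_force: [0.1, -0.1, 0.9]
opening: 0.599
time: 30.02
eef_pos: [0.4864, -0.3593, 0.292]
contact_force: [0.6, -0.8, -0.0]
0.005 221 [143.  96.  58.] [ 0.496 -0.352] 0.076
0.015 68 [108.  72.  46.] [ 0.499 -0.356] 0.076
0.025 30 [66. 44. 32.] [ 0.502 -0.356] 0.049
0.035 38 [63. 41. 30.] [ 0.504 -0.357] 0.045
0.045 34 [63. 41. 29.] [ 0.503 -0.357] 0.047
0.055 89 [103.  72.  57.] [ 0.491 -0.358] 0.051
0.065 66 [151. 145. 145.] [ 0.486 -0.36 ] 0.042
0.075 3 [119. 114. 114.] [ 0.487 -0.356] 0.0
0.085 3 [127. 116. 106.] [ 0.487 -0.356] 0.001
0.095 2 [131. 116. 102.] [ 0.487 -0.355] 0.001
0.105 3 [118.  97.  84.] [ 0.486 -0.36 ] 0.021
0.115 7 [143. 126. 110.] [ 0.485 -0.355] 0.009
0.125 14 [171. 138.  97.] [ 0.489 -0.356] 0.02
0.135 158 [192. 153. 103.] [ 0.486 -0.363] 0.035
[ 0.42929057 -0.38582403  0.11107288] [ 0.54405938 -0.34016286  0.13886567]
lever 159 [ 0.54289346 -0.13709576  0.1335784 ] -177.29178251209137
stopper [0.39589282 0.10137914 0.06126724]
```

```bash
python3 - <<'E'
from h import *
for n in('scene','top'):
    c=cam(n);P=pts(c);im=c['img'].astype(int)
    k=(c['depth']>0)&(np.hypot(P[...,0]-.485,P[...,1]+.36)<.021)&(P[...,2]<.08)&(np.ptp(im,axis=-1)<30)&(im.mean(-1)>130);print(n,'collar',np.percentile(P[k][:,2],[10,50,90]) if k.any() else None)
    k=(c['depth']>0)&(np.hypot(P[...,0]-.485,P[...,1]+.36)<.065)&(P[...,2]<.16)&(P[...,2]>.125)&(im.mean(-1)>130);q=P[k];print('bar',len(q),np.median(q[:,2]) if k.any() else None)
    k=(c['depth']>0)&(np.hypot(P[...,0]-.485,P[...,1]+.36)<.026)&(abs(P[...,2]-.055)<.006)&(im.mean(-1)<130)&(P[...,2]>.05);print('bungtop',np.median(P[k][:,2]) if k.any() else None)
E
python3 tq.py
```

```text
scene collar [0.06099891 0.06331497 0.06607476]
bar 197 0.13409455023083872
bungtop 0.05699358455004089
top collar None
bar 0 None
bungtop None
15.1 [ 0.02  0.02 -0.01] [-0.6  0.4 -0.1] [ 0.4844 -0.3574  0.2843]
```

The collar top is at 0.063 with the bung top at 0.056, which puts the collar home. The bar top at 0.134 agrees, the tap is shut, and the arm is clear.

```bash
python3 -c "
from plant import ctrl
print(ctrl.sign_off())"
```

```text
the job is handed in; nothing more can be done
None
```

The job is handed in: the tap is shut against its stop, the puller was screwed home and the bung drawn, and the bung stands upright on the tray with the puller still in it, released, at about 30 s of the 72 s allowed; I re-checked the stopper's position at the end but not the tumbler or mallet.

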